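# Seat a specimen puck in the corner pocket of the inspection nest

## Task

Without gripping or lifting it, use the fingertips to push the large black specimen puck on the metal nest plate sideways against the plate's long rail, near where it lies and before sliding it along. Then, keeping it against the rail, slide it along into the corner pocket at the rail's left end until it sits fully home, touching both the rail and the end stop, and take the hand away. Leave the small puck and the other things on the bench where they are.

Things in the scene. Friction and masses are not known exactly. Their poses are not given: they have to be found in the camera images.
- nest: Fixed bright aluminium plate 110 x 260 x 10 mm with dark steel guides on it. Origin: centre of its underside, on the bench. z is up; y runs along the 260 mm length toward the pocket end (robot's left); x runs across, from the front edge to the rail (away from the robot). Plate top at z = 10 mm. Stands turned by up to about 0.35 rad.
- nest_rail (a point): Middle of the top edge of the long rail's working face, at x = 39, y = 0, z = 28 mm in the nest's frame; axes as the nest. The rail stands along the plate's far edge, 12 mm thick (x = 39 to 51), y = -125 to 125 mm, 18 mm above the plate.
- nest_stop (a point): Middle of the top edge of the end stop's working face, at x = 13.5, y = 107, z = 28 mm in the nest's frame. The stop crosses the plate at the left end of the rail: x = -12 to 39 mm, 14 mm thick, 18 mm above the plate.
- nest_cheek (a point): Middle of the top edge of the low cheek that is the pocket's third side, at x = -5, y = 92, z = 16 mm in the nest's frame. The cheek faces the rail: x = -13 to -5, y = 77 to 107 mm, only 6 mm above the plate. The channel between cheek and rail is 44 mm wide and open toward -y.
- nest_home (a point): Point on the plate top where the underside centre of the puck is when the puck touches both rail and end stop: x = 19, y = 87, z = 10 mm in the nest's frame.
- puck: The large puck: a loose round black resin disc, 40 mm in diameter, 22 mm high, about 50 g, with a bright metal rectangle flush in its top. Lies flat on the nest plate toward the end away from the pocket (y = -75 to -30 mm in the nest's frame), 8 to 28 mm clear of the rail. Origin: centre of its underside. Slides easily on plate and rail (friction about 0.25).
- small_puck: A similar but smaller puck, 28 mm in diameter, 18 mm high, standing loose on the bench in front of the nest plate; to be left alone. Origin: centre of its underside.
- dropper: White dropper bottle, 27 mm in diameter, 66 mm tall, loose on the bench beyond the plate's right end; leave alone. Origin: centre of its underside.
- oil_bottle: Small amber bottle with black cap, 31 mm in diameter, 62 mm tall, loose on the bench behind the rail; leave alone. Origin: centre of its underside.
- tweezers: Steel tweezers, 124 mm long, 9 mm high, lying loose in front of the plate; leave alone. Origin: centre of the underside.
- tally: Tally counter, 66 x 58 x 25 mm, loose on the bench to the left of the plate; leave alone. Origin: centre of its underside.
- coverslips: Clear box of cover glasses, 74 x 92 x 26 mm, loose on the bench farther left; leave alone. Origin: centre of its underside.
There are look-alikes about, which are no part of the job. What is shaped like the puck but brown is not meant.

How it is judged:
By the outcome, as a careful person would: the job done as asked, in the order asked, and still so for the second after the job is handed in, with the robot touching nothing.
It also fails if it takes over 40 s, if anything falls off the work surface, if the arm or the gripper's body presses on something with over 40 N, if the wrist force passes 120 N, or if a joint passes its speed limit or range.

## Robot

A 6-joint arm with a two-finger parallel gripper is mounted at the origin on a cart in front of the work surface, level with it; the furniture and walls round the work are solid. World frame = base frame: x ahead of the robot, y to its left, z up, the work surface at z = 0. Lengths are in m, angles in rad, forces in N, time in s.
With the tool pointing down it reaches from about 0.225 to 0.875 m from the base axis. Payload 3.4 kg.
Tool frame: the origin (TCP) lies at the very end of the fingers, on their centre line; the grasp point (between the pads) lies 19 mm behind it (grasp_offset is the distance from the TCP to the grasp point, in m); y points along the fingers, z is the direction in which the jaws open and shut, and the axes are right-handed (so a half turn about y gives the same grasp; the last joint's range is limited). The gripper opens to 85 mm and grips with 20 to 120 N. Pads are 22 mm wide; open, the fingers measure 114 mm over their backs; the gripper's body (76 mm by 85 mm) begins 54 mm behind the grasp point. The pads swing forward as they close: fully open they stand 13 mm farther back than shut.
Start: joints at [-1.391, 0.276, 1.505, -0, 1.361, -0.121], TCP at [0.17, -0.549, 0.231] pointing down, gripper open.
Joint ranges: [-2.89, 2.89], [-0.75, 2.08], [0.22, 2.7], [-1.18, 4.32], [0.11, 2.71], [-2.7, 2.7]. Speed limits (rad/s): [2.57, 2.57, 3.14, 3.14, 3.14, 3.14].

## Interface

Orientations are given as a unit quaternion [w, x, y, z].
In Python, from rig import get_state, get_image, sign_off, grasp_offset gives the robot as it stands.
- The arm moves only by the shell command python3 -m jog 'ROWS' [FORCE]. ROWS is JSON, one flat list of numbers, 7 for each row, row after row: the closure in counts, from 0 (fully open) to 255 (shut), then the shift along the tool's x, y, z in cm, then the turn, a rotation vector about the tool's x, y, z in units of 8 degrees (1.0 is 8 degrees). In form: [jaw, tx, ty, tz, rx, ry, rz, jaw, tx, ty, tz, rx, ry, rz, ...]. A call has 1 to 12 rows; each row is the pose to reach, as a shift and turn from the pose commanded when the call began, along the tool's axes at that moment; what a row does not reach only later rows make up. A row lasts 1/8 s, in which the tool goes at most 62.5 mm and 10.7 degrees, less where a joint would pass 70% of its speed; a pose out of reach is approached as far as the arm can. A call with a gripper value outside its range is refused whole. The fingers move at their own pace and stop on an object; FORCE is the grip in N (left out, the last holds). Time passes only in rows, so rows that repeat a pose let the fingers close. It gives the time, the measured TCP pose, the force and the opening at its end, in the units of the state.
- get_state(): the state, without advancing time (a new reading comes with each control period).
- get_image(name): name is "scene" or "top"; returns a dict with "color" (384x512x3 uint8, blue, green, red), "mtx" (3x3 intrinsics, pixels), "k1" (the pictures are not rectified: a ray, as slopes to the right and down, at radius r is drawn at 1 + k1 r^2 times it, then the intrinsics apply), "R" (3x3) and "t" (3): a world point X has camera coordinates R X + t. Camera axes: x right, y down, z forward; pixel columns grow to the right and rows downward; lengths in m; the calibration is good to about 2 mm. A picture is of the moment at which its call begins. There is no depth.
- sign_off(): hands the job in, once; it reports no verdict.
The state is a dict: "clock": time; "qpos": joint angles; "qd": joint speeds; "effort": joint torques, N m; "position": TCP position; "ee_rot": TCP orientation; "contact_force": force on the tool from outside, world axes, zero at the start; "moment": the same for the moment, N m; "width": finger opening in m.
Only numpy, scipy, OpenCV 4.12 (cv2) and the standard library are available. Lean on these libraries where they do the work, as an engineer would, in place of code of your own. Each camera call takes 0.05 s, during which the arm holds its last target.

## Working session

There is one attempt and no reset: what is moved stays moved. The work goes in short steps, Python scripts to look and compute and a shell command to move; the robot and the scene stay as the last step left them, time stands still between calls to the robot, and variables do not carry over. Pictures are saved under pics/ and viewed, and the job is handed in when it is done.

```bash
ls; mkdir -p pics; python3 - <<'E'
from rig import *
import cv2
s=get_state();print(s)
for n in("scene","top"):
    d=get_image(n);cv2.imwrite(f"pics/{n}0.png",d["color"]);print(n,d["mtx"],d["k1"],d["R"],d["t"])
E
```

```text
pics
{'clock': 0.0, 'qpos': array([-1.39099496e+00,  2.76638793e-01,  1.50614119e+00,  2.06357538e-05,
        1.36066089e+00, -1.21029350e-01]), 'qd': array([ 2.00124382e-05, -5.12610955e-04,  2.81360880e-04, -4.82143544e-04,
        3.79751505e-04, -2.86784155e-04]), 'effort': array([ 1.10606121e-03, -4.16776764e+01, -2.45803535e+01,  6.21898394e-06,
        1.10471266e-02, -1.92687381e-06]), 'position': array([ 0.17027366, -0.54867239,  0.2304115 ]), 'ee_rot': array([ 0.10594549, -0.10596962,  0.69977609, -0.69846934]), 'contact_force': array([-0.44074722,  0.46663962,  0.92117201]), 'moment': array([-0.03544839,  0.02229707, -0.03572103]), 'width': 0.08554374074930356}
scene [[360.18101017   0.         253.03642889]
 [  0.         360.18101017 195.33718623]
 [  0.           0.           1.        ]] -0.08619089603782011 [[-0.85575676 -0.51729225  0.00943907]
 [-0.40872837  0.66474888 -0.62533994]
 [ 0.31720889 -0.5389969  -0.78029537]] [0.31534359 0.42140587 1.08446814]
top [[415.72610092   0.         251.83792578]
 [  0.         415.72610092 187.86866907]
 [  0.           0.           1.        ]] 0.016116750374767667 [[ 0.02962185 -0.99953471  0.00727369]
 [-0.99838217 -0.02993946 -0.04833905]
 [ 0.04853433 -0.00583003 -0.9988045 ]] [-0.26433805  0.52617621  1.23030545]
```

View pics/scene0.png

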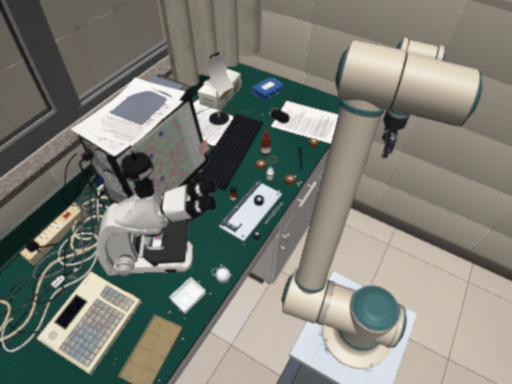

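View pics/top0.png

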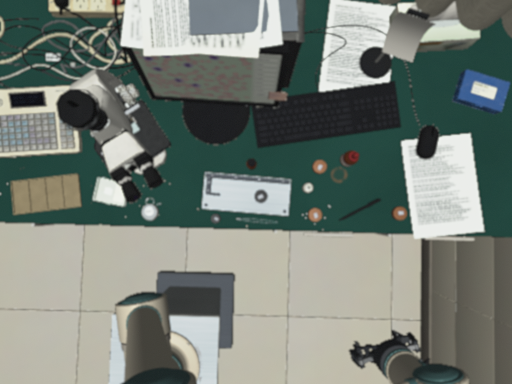

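```bash
python3 - <<'E'
import cv2
im=cv2.imread('pics/top0.png');cv2.imwrite('pics/topz.png',cv2.resize(im[60:260,80:310],None,fx=3.4,fy=3,interpolation=cv2.INTER_CUBIC)[:600,:782])
E
```

```text
(no output)
```

View pics/topz.png

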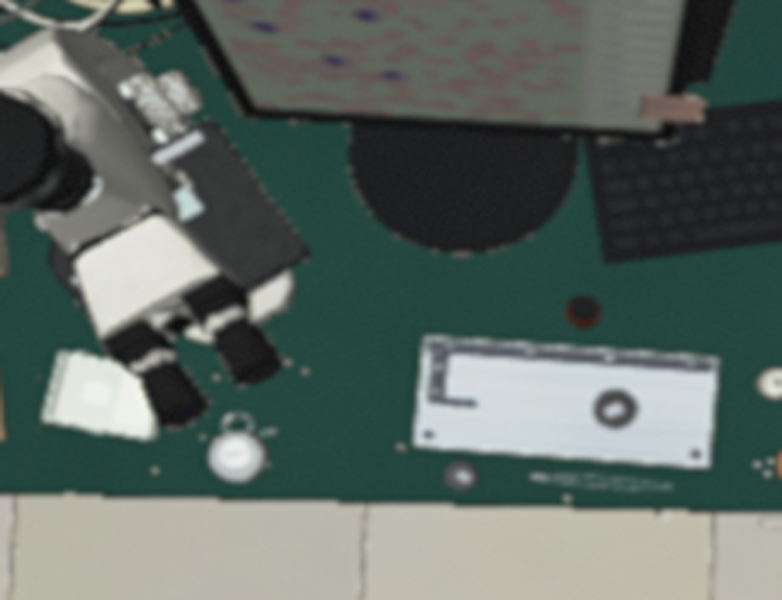

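The top view shows the plate at about px (202–291, 172–216), with the puck at (261,196) and the pocket at upper left. The small puck is at (215,218), the tweezers at (258,221), and the amber bottle at (251,163).

```bash
cat > h.py <<'E'
import numpy as np, cv2
from rig import *
def dist(d): return np.array([d["k1"],0,0,0,0.])
def ray(d,uv,z):
    p=np.asarray(uv,float).reshape(-1,2)
    k=d["mtx"]; q=(p-[k[0,2],k[1,2]])/k[0,0]
    # invert s*(1+k1 s^2)
    s=q.copy()
    for _ in range(20): s=q/(1+d["k1"]*(s**2).sum(1,keepdims=True))
    v=np.c_[s,np.ones(len(s))]@d["R"]; o=-d["R"].T@d["t"]
    return o+v*((z-o[2])/v[:,2])[:,None]
def proj(d,X):
    c=np.asarray(X).reshape(-1,3)@d["R"].T+d["t"]; s=c[:,:2]/c[:,2:]
    s=s*(1+d["k1"]*(s**2).sum(1,keepdims=True))
    return s*d["mtx"][0,0]+[d["mtx"][0,2],d["mtx"][1,2]]
def plate(d,box):
    im=d["color"];x0,x1,y0,y1=box
    g=cv2.resize(im[y0:y1,x0:x1],None,fx=8,fy=8,interpolation=cv2.INTER_CUBIC)
    b=g.min(2); m=(b>125).astype(np.uint8)
    cs,_=cv2.findContours(m,cv2.RETR_EXTERNAL,cv2.CHAIN_APPROX_NONE)
    c=max(cs,key=cv2.contourArea)[:,0].astype(float)
    return (c+.5)/8-.5+[x0,y0],g
E
python3 - <<'E'
from h import *
for n,box in(("top",(185,310,155,230)),("scene",(205,300,170,250))):
    d=get_image(n); c,g=plate(d,box)
    P=ray(d,c,.01)[:,:2]
    r=cv2.minAreaRect((P*1000).astype(np.float32)); print(n,r, cv2.boxPoints(r).round(1).tolist())
    cv2.imwrite(f"pics/{n}z1.png",g[:600,:800])
E
```

```text
top ((516.317626953125, -231.53851318359375), (263.12530517578125, 112.64322662353516), 86.97615814208984) [[453.1000061035156, -359.8999938964844], [565.5999755859375, -365.8999938964844], [579.5, -103.0999984741211], [467.0, -97.19999694824219]]
scene ((514.06787109375, -231.7500457763672), (269.9169921875, 111.6507339477539), 86.64280700683594) [[450.3999938964844, -363.20001220703125], [561.9000244140625, -369.70001220703125], [577.7000122070312, -100.30000305175781], [466.20001220703125, -93.80000305175781]]
```

View pics/scenez1.png

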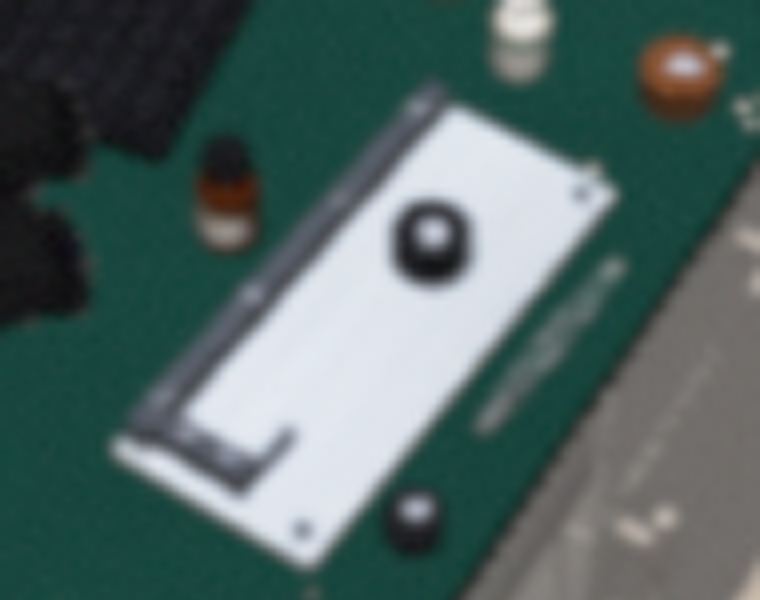

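```bash
python3 -c "
import cv2
g=cv2.imread('pics/topz1.png');print(g.shape)"
```

```text
(600, 800, 3)
```

View pics/topz1.png

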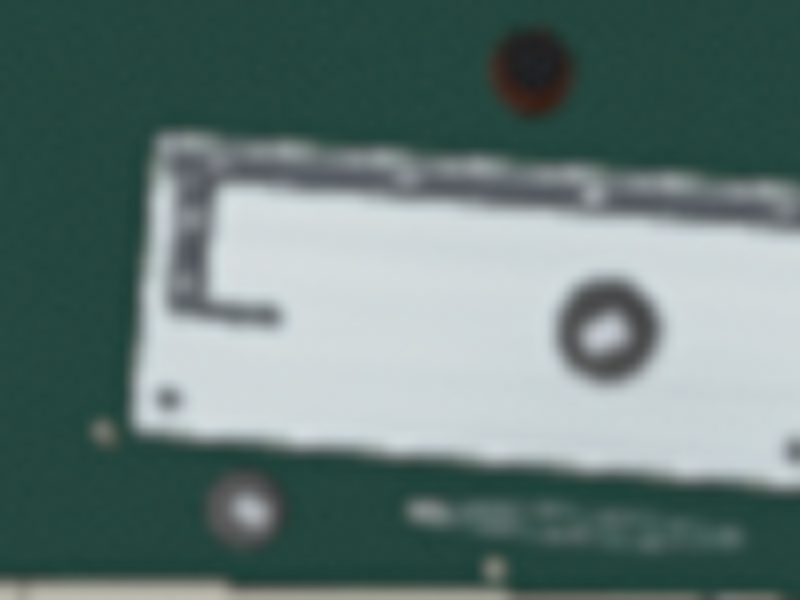

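```bash
cat >> h.py <<'E'
def blob(d,box,thr=120):
    im=d["color"];x0,x1,y0,y1=box
    g=cv2.resize(im[y0:y1,x0:x1],None,fx=8,fy=8,interpolation=cv2.INTER_CUBIC)
    m=(g.max(2)<thr).astype(np.uint8)
    cs,_=cv2.findContours(m,cv2.RETR_EXTERNAL,cv2.CHAIN_APPROX_NONE)
    c=max(cs,key=cv2.contourArea); M=cv2.moments(cv2.convexHull(c))
    u=np.array([M['m10'],M['m01']])/M['m00']
    return (u+.5)/8-.5+[x0,y0], M['m00']/64
O=np.array([.5163,-.2315]);TH=-.0528
def N(x,y,z):
    c,s=np.cos(TH),np.sin(TH); return np.array([O[0]+c*x-s*y,O[1]+s*x+c*y,z])
def inv(P):
    c,s=np.cos(TH),np.sin(TH);v=np.asarray(P)[:2]-O; return np.array([c*v[0]+s*v[1],-s*v[0]+c*v[1]])
E
python3 - <<'E'
from h import *
ds={n:get_image(n) for n in("top","scene")}
for n,box in(("top",(252,271,186,206)),("scene",(251,268,191,209))):
    d=ds[n];u,a=blob(d,box);P=ray(d,u,.021)[0];print(n,u,a,P,inv(P)*1e3, "cam",-d["R"].T@d["t"])
    im=cv2.resize(d["color"],None,fx=8,fy=8,interpolation=cv2.INTER_CUBIC)
    def L(pts):
        q=((proj(d,[N(*p) for p in pts])+.5)*8).astype(np.int32); cv2.polylines(im,[q],False,(0,0,255),1)
    e=.001
    L([(39*e,-.125,.028),(39*e,.107,.028),(-.012,.107,.028)]);L([(-.055,-.13,.01),(.055,-.13,.01),(.055,.13,.01),(-.055,.13,.01),(-.055,-.13,.01)]);L([(-.005,.107,.016),(-.005,.077,.016)])
    b=dict(top=(185,155,98,75),scene=(212,178,80,70))[n]
    cv2.imwrite(f"pics/{n}ov.png",im[b[1]*8:(b[1]+b[3])*8,b[0]*8:(b[0]+b[2])*8])
# eyepieces
def tri(a,b):
    rs=[]
    for n,u in(("top",a),("scene",b)):
        p=ray(ds[n],u,0)[0];q=ray(ds[n],u,.5)[0];rs.append((p,(q-p)/np.linalg.norm(q-p)))
    A=sum(np.eye(3)-np.outer(v,v) for p,v in rs);B=sum((np.eye(3)-np.outer(v,v))@p for p,v in rs)
    return np.linalg.solve(A,B)
print(tri((153,178),(208,190)),tri((133,190),(195,210)))
from scipy.spatial.transform import Rotation as R
s=get_state();q=s["ee_rot"];print(R.from_quat(q[[1,2,3,0]]).as_matrix().round(3))
E
```

```text
top [260.53371912 195.86645662] 108.171875 [ 0.51044906 -0.27503995  0.021     ] [ -3.54494345 -43.7880621 ] cam [ 0.47344308 -0.2412889   1.2561922 ]
scene [258.45220338 199.96244125] 76.46875 [ 0.51010495 -0.27392178  0.021     ] [ -3.94759152 -42.68960414] cam [0.09809501 0.46752067 1.10675084]
[ 0.5346786  -0.02410548  0.32278799] [0.52021451 0.03399034 0.30260577]
[[-0.955 -0.     0.296]
 [-0.296  0.001 -0.955]
 [-0.    -1.    -0.001]]
```

View pics/topov.png

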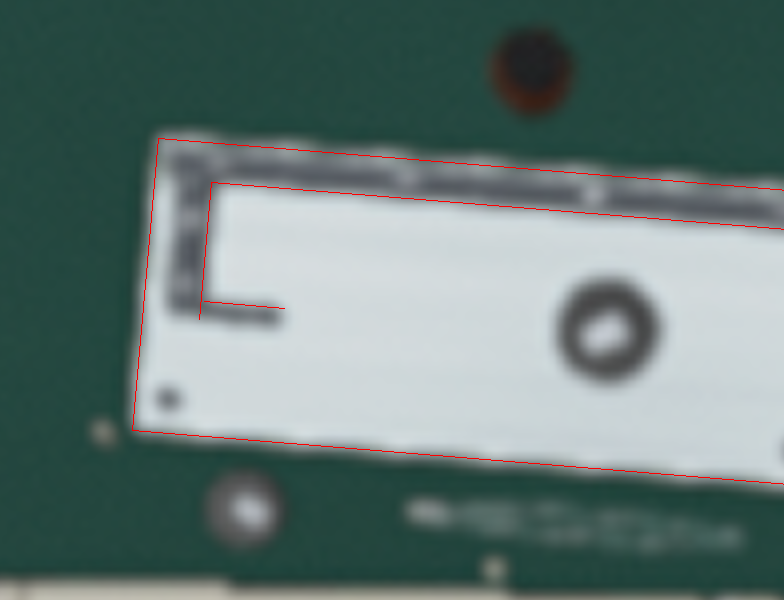

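View pics/sceneov.png

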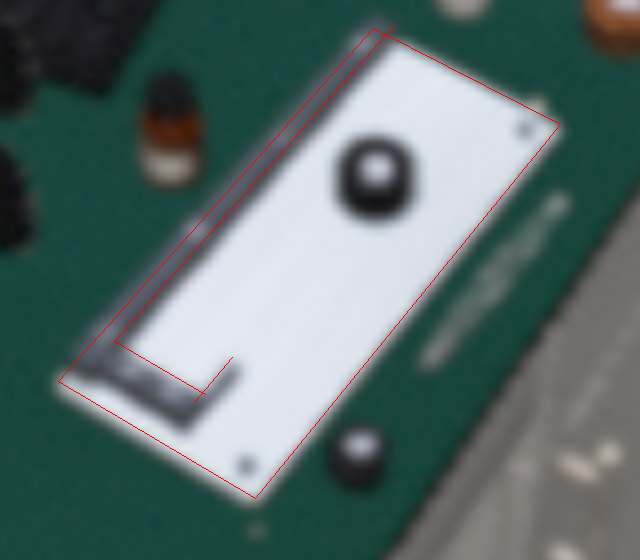

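The plate overlay fits in both views. The puck is at nest (-4,-43) mm, so its gap to the rail is about 23 mm. The nearest eyepiece tip triangulates to about (0.53,-0.02,0.32).

```bash
cat >> h.py <<'E'
from scipy.spatial.transform import Rotation as Ro
def delta(x,y,z,a=0):
    """nest mm target; a = deg clockwise tilt of +y face toward rail. prints tool shift cm, turn units"""
    s=get_state();q=s["ee_rot"];R0=Ro.from_quat(q[[1,2,3,0]])
    th=TH-np.deg2rad(a); nx=np.array([np.cos(th),np.sin(th),0]);ny=np.array([-np.sin(th),np.cos(th),0])
    M=np.c_[-nx,[0,0,-1],-ny]
    d=R0.inv().apply(N(x/1e3,y/1e3,z/1e3)-s["position"])*100
    r=np.rad2deg((R0.inv()*Ro.from_matrix(M)).as_rotvec())/8
    print("t",s["clock"],"shift",d.round(2),"turn",r.round(2))
def where():
    s=get_state();c=inv(s["position"])*1e3;print("tool nest",c.round(1),round(s["position"][2]*1e3,1),"F nest",(inv(s["contact_force"][:2]+O)).round(1),s["contact_force"][2].round(1))
def look(tag):
    for n,w,b in(("top",(240,292,178,210),0),("scene",(225,275,182,235),0)):
        d=get_image(n);x0,y0=(180,150) if n=="top" else (200,160)
        im=cv2.resize(d["color"][y0:y0+90,x0:x0+120],None,fx=6,fy=6,interpolation=cv2.INTER_CUBIC);cv2.imwrite(f"pics/{n}_{tag}.png",im)
        cv2.imwrite(f"pics/{n}_{tag}_full.png",d["color"])
E
python3 -c "
from h import *
delta(-48,-43,100)"
```

```text
t 0.3 shift [-36.46  13.12 -17.7 ] turn [0.   2.53 0.  ]
```

```bash
python3 -m jog '[255,-12,2,-6,0,1,0, 255,-24,4,-12,0,2,0, 255,-36.5,6,-17.7,0,2.53,0, 255,-36.5,6,-17.7,0,2.53,0, 255,-36.5,6,-17.7,0,2.53,0, 255,-36.5,6,-17.7,0,2.53,0, 255,-36.5,6,-17.7,0,2.53,0, 255,-36.5,6,-17.7,0,2.53,0, 255,-36.5,13.1,-17.7,0,2.53,0, 255,-36.5,13.1,-17.7,0,2.53,0, 255,-36.5,13.1,-17.7,0,2.53,0]'; python3 -c "
from h import *
where();delta(-48,-43,16);look('a')"
```

```text
clock: 1.68
position: [0.4661, -0.2728, 0.1006]
ee_rot: [-0.019, 0.019, 0.707, -0.707]
contact_force: [0.8, -0.6, -0.3]
width: 0.0002
tool nest [-47.9 -43.9] 100.6 F nest [ 0.8 -0.6] -0.3
t 1.675 shift [ 0.    8.46 -0.09] turn [ 0. -0.  0.]
```

View pics/scene_a_full.png

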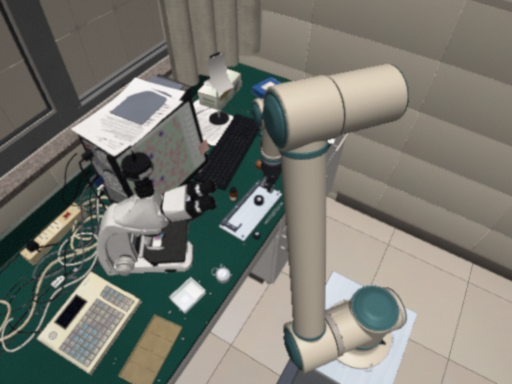

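View pics/top_a_full.png

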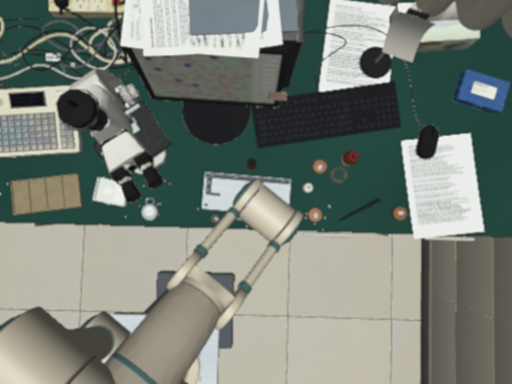

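The wrist clears the microscope by a good margin (its left edge is at px 237, the eyepiece tip at px 160). Next I descend behind the puck, then push toward the rail.

```bash
python3 -m jog '[255,0,4,-0.1,0,0,0, 255,0,7,-0.1,0,0,0, 255,0,8.4,-0.1,0,0,0, 255,0,8.4,-0.1,0,0,0]' 
python3 -m jog '[255,-0.5,0,0,0,0,0, 255,-1,0,0,0,0,0, 255,-1.3,0,0,0,0,0, 255,-1.6,0,0,0,0,0, 255,-1.9,0,0,0,0,0, 255,-2.2,0,0,0,0,0, 255,-2.5,0,0,0,0,0, 255,-2.8,0,0,0,0,0, 255,-3,0,0,0,0,0, 255,-3.2,0,0,0,0,0, 255,-3.3,0,0,0,0,0]';python3 -c "
from h import *
where();look('b')"
```

```text
clock: 2.28
position: [0.4669, -0.2715, 0.0167]
ee_rot: [0.018, -0.019, -0.707, 0.707]
contact_force: [0.5, -0.7, 0.4]
width: -0.0001
clock: 3.65
position: [0.4997, -0.2728, 0.0163]
ee_rot: [0.019, -0.019, -0.707, 0.707]
contact_force: [-0.0, -0.3, -0.5]
width: 0.0001
tool nest [-14.4 -42.1] 16.3 F nest [ 0.  -0.3] -0.5
```

View pics/scene_b.png

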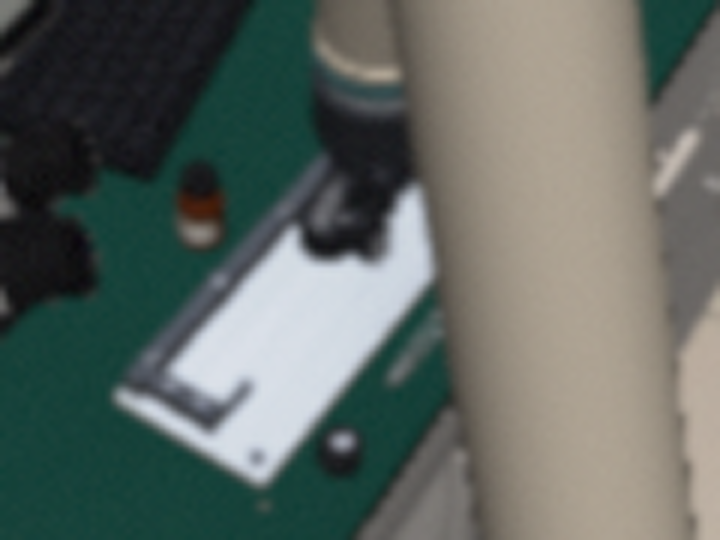

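View pics/top_b.png

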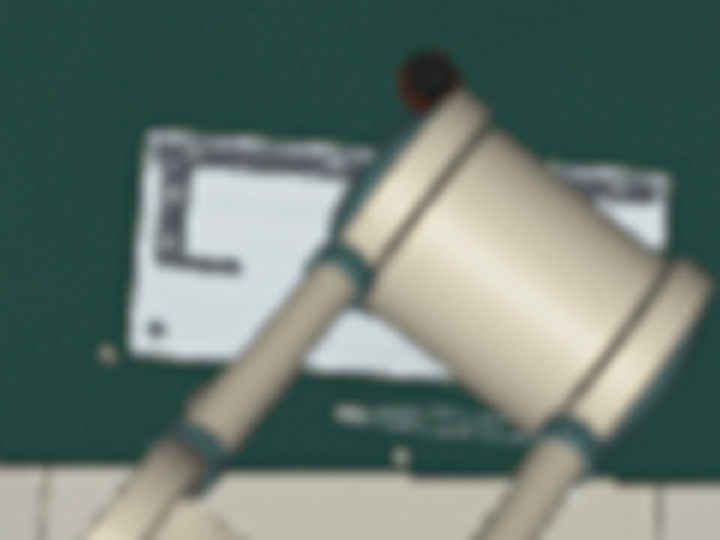

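The puck at about (330,235) in the scene crop is now close to the rail. I'll continue in small steps until the force rises.

```bash
python3 -m jog '[255,-0.1,0,0,0,0,0, 255,-0.2,0,0,0,0,0, 255,-0.2,0,0,0,0,0]';python3 -m jog '[255,-0.1,0,0,0,0,0, 255,-0.1,0,0,0,0,0]'; python3 -m jog '[255,-0.1,0,0,0,0,0, 255,-0.1,0,0,0,0,0]';python3 -c "
from h import *
where()"
```

```text
clock: 4.12
position: [0.5017, -0.2729, 0.0163]
ee_rot: [0.018, -0.019, -0.707, 0.707]
contact_force: [-0.8, -0.0, 0.4]
width: -0.0001
clock: 4.38
position: [0.5026, -0.273, 0.0163]
ee_rot: [0.018, -0.019, -0.707, 0.707]
contact_force: [-0.1, -0.9, 0.3]
width: -0.0001
clock: 4.62
position: [0.5036, -0.273, 0.0163]
ee_rot: [0.019, -0.019, -0.707, 0.707]
contact_force: [-0.4, -0.5, 0.6]
width: -0.0
tool nest [-10.5 -42.1] 16.3 F nest [-0.4 -0.5] 0.6
```

```bash
for i in 1 ; do python3 -m jog '[255,-0.1,0,0,0,0,0, 255,-0.1,0,0,0,0,0]'; python3 -m jog '[255,-0.1,0,0,0,0,0, 255,-0.1,0,0,0,0,0]'; done | grep -E "pos|force";python3 -c "
from h import *
where();look('c')"
```

```text
position: [0.5037, -0.2728, 0.0162]
contact_force: [-3.4, -0.5, 1.7]
position: [0.5038, -0.2726, 0.0161]
contact_force: [-4.9, 0.7, 2.9]
tool nest [-10.3 -41.7] 16.1 F nest [-5.   0.4] 2.9
```

View pics/scene_c.png

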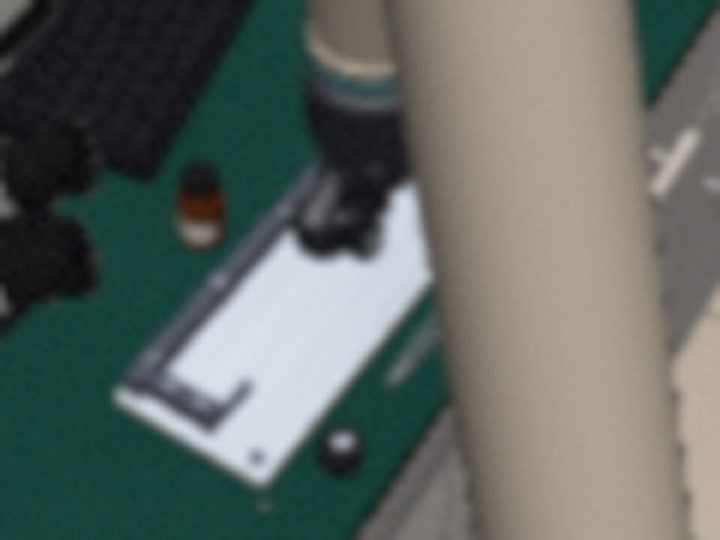

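The puck is firmly on the rail: 5 N, and the tool has stopped. Next I back off, lift, and go round to the far side of it.

```bash
python3 -m jog '[255,1,0,0,0,0,0, 255,2,0,0,0,0,0, 255,2,-4,0,0,0,0, 255,2,-6,0,0,0,0, 255,2,-6,0,0,0,0]';python3 -c "
from h import *
where();delta(7,-90,60,15);look('d')"
```

```text
clock: 5.85
position: [0.4865, -0.2729, 0.078]
ee_rot: [0.017, -0.02, -0.706, 0.708]
contact_force: [-0.1, -0.2, 0.3]
width: -0.0001
tool nest [-27.5 -42.9] 78.0 F nest [-0.1 -0.2] 0.3
t 5.85 shift [-3.45  1.82  4.71] turn [-0.01  1.87 -0.03]
```

View pics/scene_d.png

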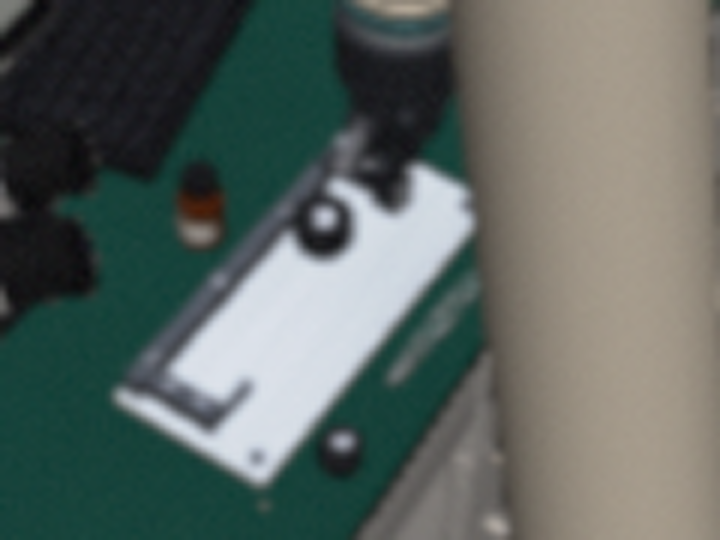

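The puck stands against the rail at about (253.8,197.6) px in the scene view.

```bash
python3 -m jog '[255,0,0,4.7,0,1,0, 255,-3.4,0,4.7,0,1.87,0, 255,-3.4,1.8,4.7,0,1.87,0, 255,-3.4,1.8,4.7,0,1.87,0]';python3 -c "
from h import *
d=get_image('scene');p=ray(d,(253.8,197.6),.021)[0];print('puck',inv(p)*1e3)
where();delta(7,-90,16,15);look('e')"
```

```text
clock: 6.45
position: [0.5153, -0.3194, 0.0554]
ee_rot: [-0.112, 0.108, 0.7, -0.697]
contact_force: [-0.4, 0.6, 0.1]
width: -0.0
puck [ 17.15898066 -42.12384915]
tool nest [  4.1 -88.2] 56.4 F nest [ 0.8 -0.5] 0.2
t 6.5 shift [-0.35  4.04  0.11] turn [0.01 0.01 0.03]
```

View pics/scene_e.png

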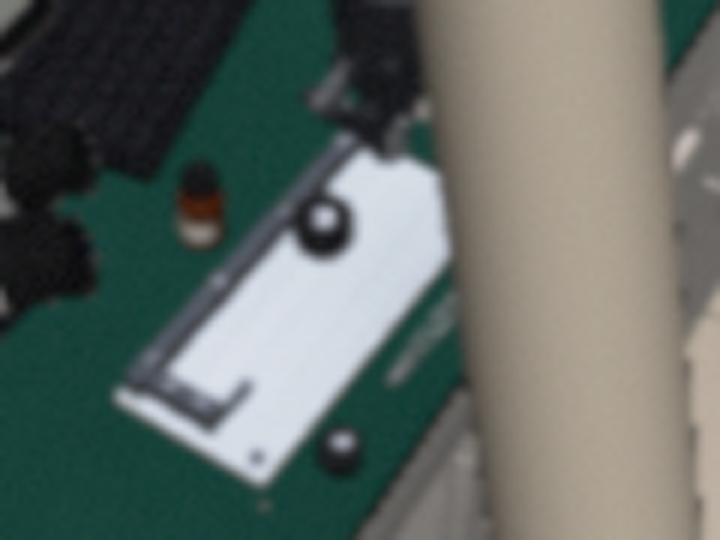

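```bash
python3 -m jog '[255,-0.3,2,0.2,0,0,0, 255,-0.3,3.9,0.2,0,0,0, 255,-0.3,4,0.2,0,0,0]';python3 -c "
from h import *
where()";  python3 -m jog '[255,0.1,0,-0.4,0,0,0, 255,0.2,0,-0.8,0,0,0, 255,0.3,0,-1.1,0,0,0, 255,0.38,0,-1.4,0,0,0, 255,0.46,0,-1.7,0,0,0, 255,0.56,0,-2.1,0,0,0, 255,0.67,0,-2.5,0,0,0, 255,0.78,0,-2.9,0,0,0, 255,0.88,0,-3.3,0,0,0, 255,0.99,0,-3.7,0,0,0, 255,1.1,0,-4.1,0,0,0, 255,1.1,0,-4.1,0,0,0]';python3 -c "
from h import *
where();look('f')"
```

```text
clock: 6.98
position: [0.5183, -0.3229, 0.0176]
ee_rot: [-0.111, 0.11, 0.699, -0.698]
contact_force: [-0.3, 1.6, 0.3]
width: -0.0
tool nest [  6.9 -91.2] 17.6 F nest [-0.4  1.6] 0.3
clock: 8.48
position: [0.5214, -0.2808, 0.0183]
ee_rot: [-0.11, 0.11, 0.698, -0.698]
contact_force: [-0.5, 0.9, -0.6]
width: -0.0
tool nest [  7.7 -48.9] 18.3 F nest [-0.6  0.8] -0.6
```

View pics/scene_f.png

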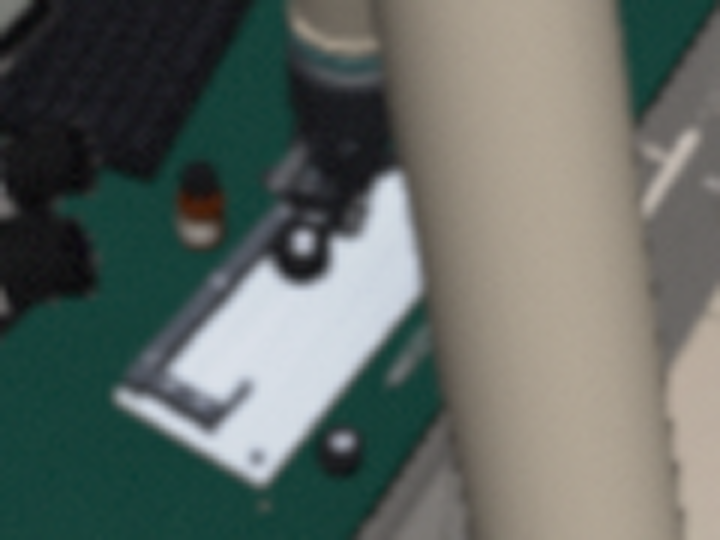

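View pics/top_f.png

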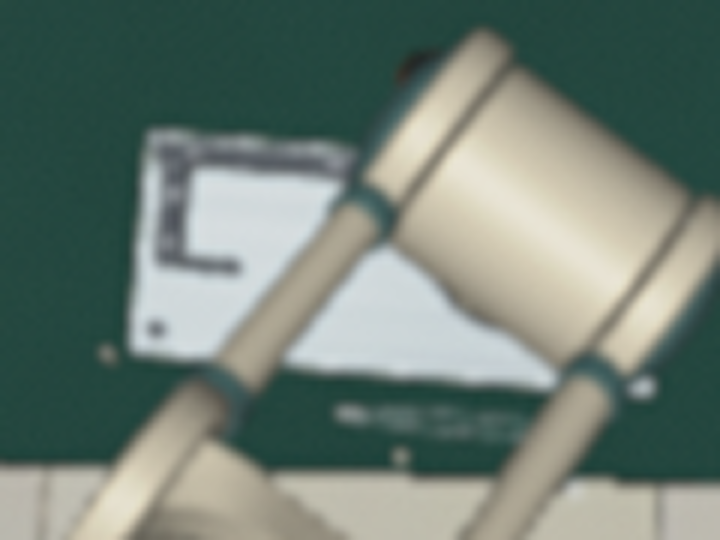

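The puck at scene px (250,201) is sliding along the rail and staying against it. Continuing.

```bash
python3 -m jog '[255,0.13,0,-0.5,0,0,0, 255,0.27,0,-1.0,0,0,0, 255,0.4,0,-1.5,0,0,0, 255,0.54,0,-2,0,0,0, 255,0.68,0,-2.5,0,0,0, 255,0.81,0,-3,0,0,0, 255,0.95,0,-3.5,0,0,0, 255,1.08,0,-4,0,0,0, 255,1.22,0,-4.5,0,0,0, 255,1.35,0,-5,0,0,0, 255,1.49,0,-5.5,0,0,0, 255,1.49,0,-5.5,0,0,0]';python3 -c "
from h import *
where();look('g')"
```

```text
clock: 10.07
position: [0.5242, -0.2238, 0.0183]
ee_rot: [-0.11, 0.11, 0.698, -0.698]
contact_force: [0.5, -0.2, 0.7]
width: -0.0002
tool nest [7.5 8.1] 18.3 F nest [ 0.5 -0.1] 0.7
```

View pics/scene_g.png

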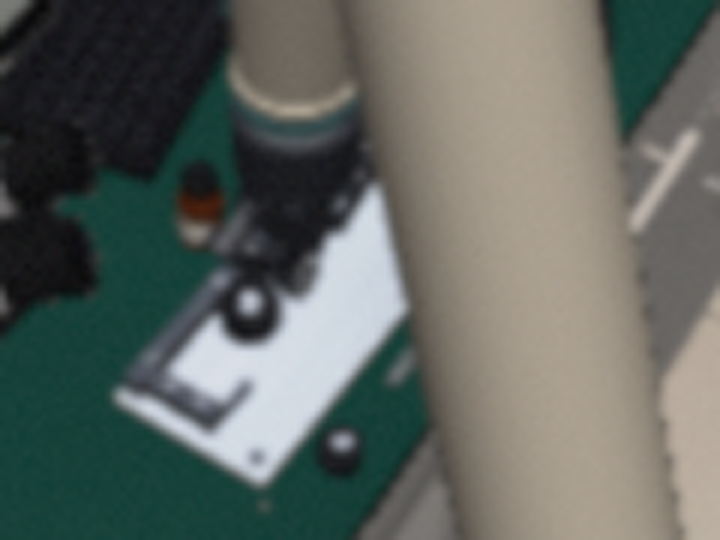

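View pics/top_g_full.png

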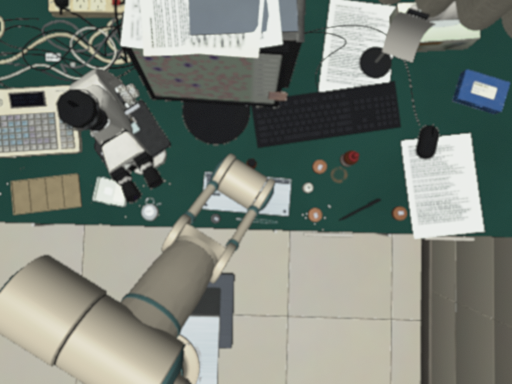

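The puck at scene px (241.7,211.3) is still on the rail. The wrist's left edge (px 207) is well clear of the eyepieces (px 160).

```bash
python3 -c "
from h import *
d=get_image('scene');p=ray(d,(241.7,211.4),.021)[0];print('puck',inv(p)*1e3)"
python3 -m jog '[255,0.13,0,-0.5,0,0,0, 255,0.27,0,-1.0,0,0,0, 255,0.4,0,-1.5,0,0,0, 255,0.54,0,-2,0,0,0, 255,0.67,0,-2.5,0,0,0, 255,0.81,0,-3,0,0,0, 255,0.88,0,-3.3,0,0,0, 255,0.97,0,-3.6,0,0,0, 255,0.97,0,-3.6,0,0,0]';python3 -c "
from h import *
where();look('h')"
```

```text
puck [17.50979366 37.8496466 ]
clock: 11.35
position: [0.5261, -0.1868, 0.0183]
ee_rot: [0.11, -0.11, -0.698, 0.698]
contact_force: [-0.0, -0.4, 0.4]
width: 0.0
tool nest [ 7.5 45.1] 18.3 F nest [-0.  -0.4] 0.4
```

View pics/scene_h.png

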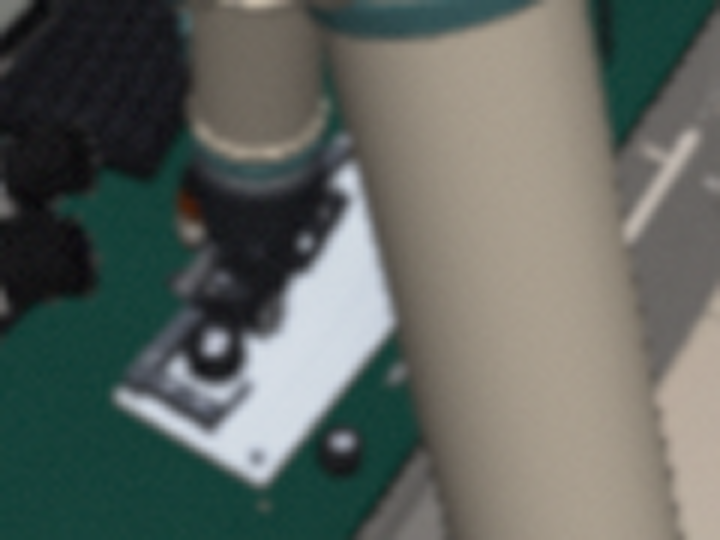

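The puck (scene crop (215,352)) is entering the pocket, with about 12 mm to go.

```bash

python3 -m jog '[255,0.08,0,-0.3,0,0,0, 255,0.16,0,-0.6,0,0,0, 255,0.21,0,-0.8,0,0,0, 255,0.21,0,-0.8,0,0,0]'
python3 -m jog '[255,0.03,0,-0.1,0,0,0, 255,0.05,0,-0.2,0,0,0, 255,0.05,0,-0.2,0,0,0]';python3 -m jog '[255,0.03,0,-0.1,0,0,0,  255,0.03,0,-0.1,0,0,0]';python3 -c "
from h import *
where();look('i')"
```

```text
clock: 11.95
position: [0.5266, -0.1785, 0.0183]
ee_rot: [-0.11, 0.11, 0.698, -0.698]
contact_force: [-0.1, -0.2, -0.7]
width: -0.0001
clock: 12.32
position: [0.5267, -0.1766, 0.0183]
ee_rot: [0.11, -0.11, -0.698, 0.698]
contact_force: [0.1, 0.0, -0.3]
width: 0.0001
clock: 12.58
position: [0.5268, -0.1756, 0.0183]
ee_rot: [0.11, -0.11, -0.698, 0.698]
contact_force: [-0.0, -0.3, 0.0]
width: 0.0
tool nest [ 7.5 56.4] 18.3 F nest [ 0.  -0.3] 0.0
```

View pics/scene_i.png

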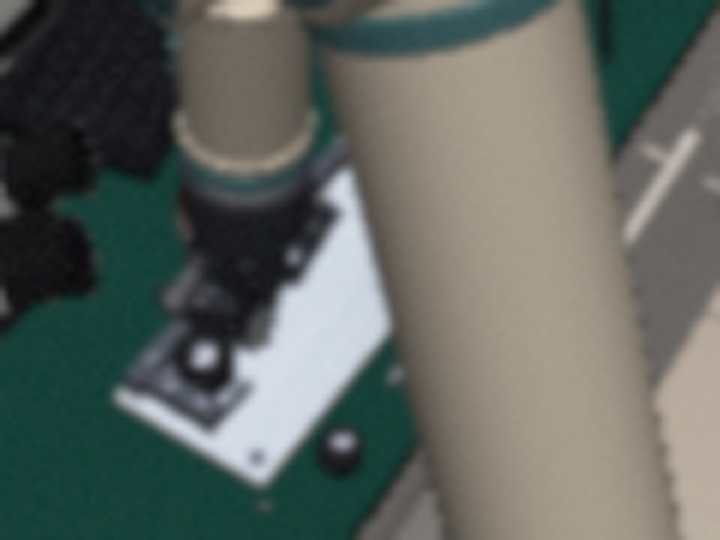

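No contact with the stop yet, so I'll take 1 mm steps.

```bash

python3 -m jog '[255,0.03,0,-0.1,0,0,0,  255,0.03,0,-0.1,0,0,0]' | grep -E "pos|force"
python3 -m jog '[255,0.03,0,-0.1,0,0,0,  255,0.03,0,-0.1,0,0,0]' | grep -E "pos|force"
python3 -m jog '[255,0.03,0,-0.1,0,0,0,  255,0.03,0,-0.1,0,0,0]' | grep -E "pos|force"
```

```text
position: [0.5268, -0.1746, 0.0183]
contact_force: [0.4, 0.4, 0.0]
position: [0.5269, -0.1739, 0.0184]
contact_force: [-1.1, -2.1, 0.4]
position: [0.527, -0.1736, 0.0186]
contact_force: [-1.0, -5.4, 0.7]
```

The stop is reached (force 5.4 N, tool advance stalled). One more small press, then I retreat along the face normal and lift.

```bash

python3 -m jog '[255,0,0,-0.1,0,0,0,  255,0,0,-0.1,0,0,0]' | grep -E "pos|force"
python3 -m jog '[255,0,0,0.3,0,0,0, 255,0,0,1.2,0,0,0, 255,0,0,2.5,0,0,0, 255,0,-4,3,0,0,0, 255,0,-8,6,0,0,0, 255,0,-12,10,0,0,0, 255,0,-14,14,0,0,0, 255,0,-14,16,0,0,0, 255,0,-14,16,0,0,0, 255,0,-14,16,0,0,0]';python3 -c "
from h import *
where();look('j')"
```

```text
position: [0.5271, -0.1734, 0.0186]
contact_force: [-2.9, -7.7, 1.6]
clock: 14.92
position: [0.4772, -0.322, 0.1566]
ee_rot: [-0.111, 0.109, 0.699, -0.697]
contact_force: [-0.4, -0.4, -0.3]
width: -0.0004
tool nest [-34.3 -92.5] 156.6 F nest [-0.4 -0.5] -0.3
```

View pics/scene_j.png

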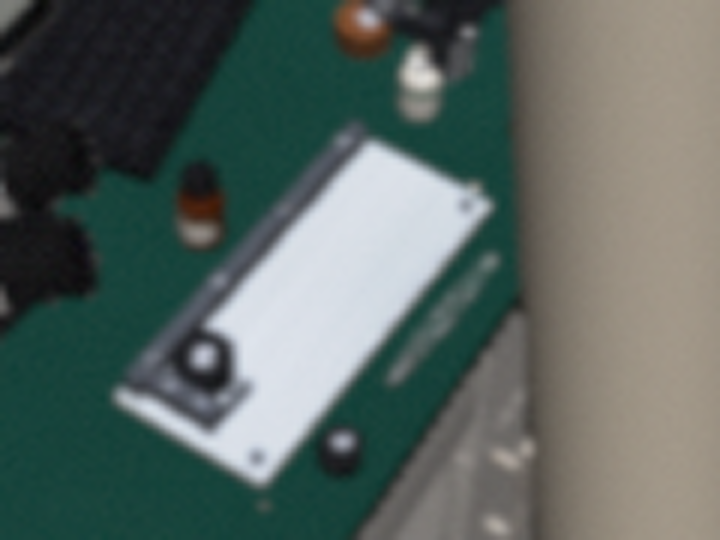

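View pics/top_j.png

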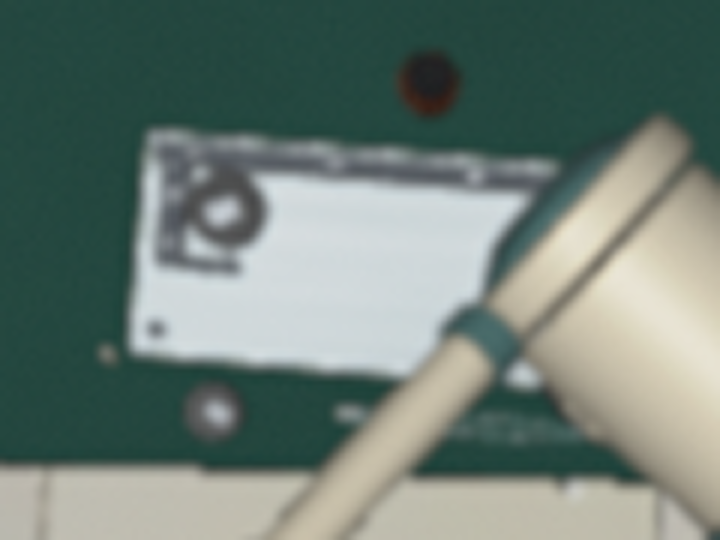

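```bash
python3 - <<'E'
from h import *
for n in("top","scene"):
    d=get_image(n)
    im=cv2.resize(d["color"],None,fx=16,fy=16,interpolation=cv2.INTER_CUBIC)
    for z,pz in((.032,[19,87]),):
        t=np.linspace(0,2*np.pi,100)
        q=((proj(d,[N(.019+.02*np.cos(a),.087+.02*np.sin(a),.032) for a in t])+.5)*16).astype(np.int32)
        cv2.polylines(im,[q],True,(0,0,255),1)
        for seg in ([(.039,.05,.028),(.039,.107,.028),(-.012,.107,.028)],):
            q=((proj(d,[N(*p) for p in seg])+.5)*16).astype(np.int32);cv2.polylines(im,[q],False,(0,255,0),1)
    c=proj(d,N(.019,.087,.032))[0].astype(int)
    cv2.imwrite(f"pics/{n}fin.png",im[(c[1]-16)*16:(c[1]+16)*16,(c[0]-20)*16:(c[0]+20)*16])
E
```

```text
(no output)
```

View pics/topfin.png

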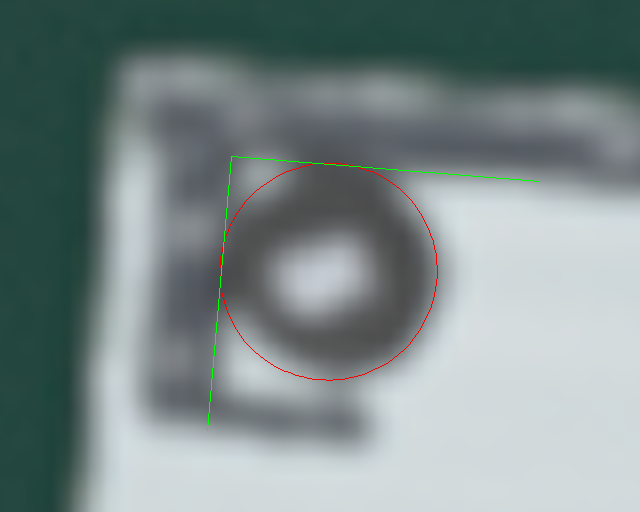

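View pics/scenefin.png

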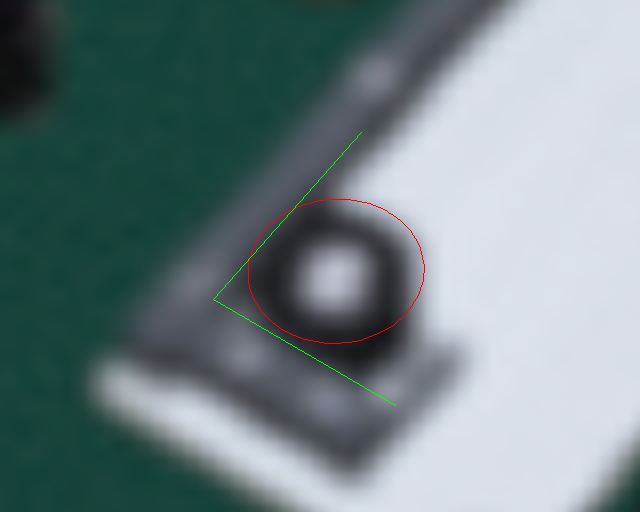

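Both views show the puck tangent to the rail and the stop, within about 1 mm of the projected home circle. The hand is clear, so I'm handing in.

```bash
python3 -c "
from h import *
print(sign_off())"
```

```text
the job is handed in; nothing more can be done
None
```

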